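# Return salvaged power-supply parts to their stock trays

### The arm

A 6-joint arm with a two-finger parallel gripper is mounted at the origin on the work surface. World frame = base frame: x ahead of the robot, y to its left, z up, the work surface at z = 0. Lengths are in m, angles in rad, forces in N, time in s.
With the tool pointing down it reaches from about 0.35 to 0.775 m from the base axis. Payload 5.5 kg.
Tool frame: the origin (TCP) lies at the very end of the fingers, on their centre line; the grasp point (between the pads) lies 19 mm behind it; x points along the fingers, y is the direction in which the jaws open and shut, and the axes are right-handed (so a half turn about x gives the same grasp; the last joint's range is limited). The gripper opens to 85 mm and grips with 20 to 120 N. Pads are 22 mm wide; open, the fingers measure 114 mm over their backs; the gripper's body (76 mm by 85 mm) begins 54 mm behind the grasp point. The pads swing forward as they close: fully open they stand 13 mm farther back than shut.
Start: joints at [1.044, 0.313, 0.046, 1.304, 0, 1.431], TCP at [0.217, 0.533, 0.231] pointing down, gripper open.
Joint ranges: [-2.76, 2.76], [-0.86, 1.69], [-1.03, 1.26], [-2.2, 2.34], [-1.47, 1.5], [-3.14, 3.14]. Speed limits (rad/s): [2.57, 2.57, 3.14, 3.14, 3.14, 3.14].

### API

Orientations are given as a unit quaternion [w, x, y, z].
In Python, from workcell import env gives the robot as it stands.
- The arm moves only by the tool servo_tool, never from a script. Its argument "increments" is a list of rows, each an object with "offset": the shift along the tool's x, y, z in cm, a list of three; "yaw": the turn about the tool's x in degrees. In form: [{"offset": [x, y, z], "yaw": yaw}, ...]. A call has exactly 8 rows; each row is the pose to reach, as a shift and turn from the pose commanded when the call began, along the tool's axes at that moment; what a row does not reach only later rows make up. A row lasts 1/10 s, in which the tool goes at most 50 mm and 8.59 degrees, less where a joint would pass 70% of its speed; a pose out of reach is approached as far as the arm can. A call with a gripper value outside its range is refused whole. "claw" is the opening, from 0 (shut) to 1 (fully open), set as the call begins (left out, the last holds). The fingers move at their own pace and stop on an object; "force" is the grip in N (left out, the last holds). Time passes only in rows, so rows that repeat a pose let the fingers close, or fill a call up. It gives the time, the measured TCP pose, the force and the opening at its end, in the units of the state.
- env.get_state(): the state, without advancing time (a new reading comes with each control period).
- env.read_camera(name): name is "side" or "top"; returns (picture, depth): 400x640x3 uint8, red, green, blue; 400x640 float32, m along the optical axis (not along the pixel's ray), 0 where there is no reading.
- env.camera_model(name): a dict with "vertical_fov" (degrees; the focal length in pixels is half the picture's height over the tangent of half this angle, whatever the lens; pixels are square), "cx", "cy" (the principal point, pixels), "world_from_camera" (4x4, takes a point from camera to world coordinates). Camera axes: x right, y up, looking along -z (the intrinsics and any distortion apply to the point x, -y, -z); pixel columns grow to the right and rows downward; lengths in m; the calibration is good to about 2 mm. A picture is of the moment at which its call begins. camera_model takes no time and is no camera call.
- env.hand_in(): hands the job in, once; it reports no verdict.
The state is a dict: "clock": time; "joint_pos": joint angles; "qvel": joint speeds; "tau": joint torques, N m; "tcp_pos": TCP position; "orientation": TCP orientation; "wrist_force": force on the tool from outside, world axes, zero at the start; "ft_torque": the same for the moment, N m; "finger_gap": finger opening in m.
Only numpy, scipy, OpenCV 4.12 (cv2) and the standard library are available. Lean on these libraries where they do the work, as an engineer would, in place of code of your own. Each camera call takes 0.05 s, during which the arm holds its last target.

### The job

The parts taken off the circuit board lie mixed on the green mat: a large capacitor, a small capacitor, a copper-wound ring choke and a finned heat sink. Put each one back in the stock tray that already holds its own kind and size, set down gently, not dropped, on the empty floor of that tray, the same way up as it is now (capacitors upright with pins up, choke flat, heat sink on end). Leave the circuit board and the solder reel where they are.

Things in the scene. Friction and masses are not known exactly. Their poses are not given: they have to be found in the camera images.
- large_capacitor: Can capacitor, dark sleeve with a pale stripe, standing on its can end with two short pins (5 mm) upwards: diameter 35 mm, height 50 mm without the pins, about 60 g. Loose, standing on the mat. Origin: centre of its underside, z up. 
- small_capacitor: Can capacitor, dark sleeve with a pale stripe, standing on its can end with two short pins (5 mm) upwards: diameter 22 mm, height 30 mm without the pins, about 18 g. Loose, standing on the mat. Origin: centre of its underside, z up. 
- choke: Ring choke: dark ring core wound with copper wire, lying flat; 37 mm over the winding, hole about 14 mm, 18 mm high, two short thin wire ends upwards on one side, about 60 g. Loose, lying flat on the mat. Origin: centre of its underside, z up. 
- heat_sink: Aluminium finned heat sink standing on end, fins upright: 25 mm deep along its x (back plate at -x, fin tips at +x) by 42 mm wide along its y, 38 mm high, about 50 g. Grip it either way. Loose, standing on the mat. Origin: centre of its underside, z up. 
- tray_large_capacitors: Fixed black stock tray, 136 long (its x) by 84 wide (its y) by 24 mm high (rim 142 by 90), walls and floor 3 mm thick, blank white card on its -x end. Origin: centre of its underside. +x points to the end where its stock stands. Its stock: two large capacitors side by side, 58 mm to the pin tops (they do not move). Empty floor, from the -x wall to the stock: x from -65 to +27 mm, y from -39 to +39 mm, 3 mm above the origin.
- tray_small_capacitors: Fixed black stock tray, 136 long (its x) by 84 wide (its y) by 24 mm high (rim 142 by 90), walls and floor 3 mm thick, blank white card on its -x end. Origin: centre of its underside. +x points to the end where its stock stands. Its stock: three small capacitors in a row, 38 mm to the pin tops (they do not move). Empty floor, from the -x wall to the stock: x from -65 to +39 mm, y from -39 to +39 mm, 3 mm above the origin.
- tray_chokes: Fixed black stock tray, 136 long (its x) by 84 wide (its y) by 24 mm high (rim 142 by 90), walls and floor 3 mm thick, blank white card on its -x end. Origin: centre of its underside. +x points to the end where its stock stands. Its stock: two ring chokes side by side, 27 mm to the wire ends (they do not move). Empty floor, from the -x wall to the stock: x from -65 to +26 mm, y from -39 to +39 mm, 3 mm above the origin.
- tray_heat_sinks: Fixed black stock tray, 136 long (its x) by 84 wide (its y) by 24 mm high (rim 142 by 90), walls and floor 3 mm thick, blank white card on its -x end. Origin: centre of its underside. +x points to the end where its stock stands. Its stock: two heat sinks side by side, 41 mm to their tops (they do not move). Empty floor, from the -x wall to the stock: x from -65 to +22 mm, y from -39 to +39 mm, 3 mm above the origin.
- circuit_board: Bystander, loose: blue circuit board 120 (x) by 90 (y) mm on 6 mm feet, parts on it up to 24 mm high. Origin: centre, at the mat. Leave it alone.
- solder_reel: Bystander, loose: reel of solder standing on its flange, 56 mm diameter, 38 mm high. Origin: centre of its underside. Leave it alone.
Mind the look-alikes: they are no part of the job. Leave any brown, pink or red look-alike of the tray_chokes alone.

How it is judged:
At the end, for the whole second after the job is handed in: Each of the four parts is in the tray of its own kind, within the walls with its underside on the tray floor (within 5 mm), upright within 0.15 rad, released and at rest (x of large_capacitor in the frame of tray_large_capacitors between -0.062 and 0.036 m and y of large_capacitor in the frame of tray_large_capacitors between -0.037 and 0.037 m and z of large_capacitor in the frame of tray_large_capacitors between -0.002 and 0.008 m and angle between each of large_capacitor, small_capacitor, choke, heat_sink's own z axis and vertical below 0.15 rad and linear speed of each of large_capacitor, small_capacitor, choke, heat_sink below 0.02 m/s and angular speed of each of large_capacitor, small_capacitor, choke, heat_sink below 0.2 rad/s and contact force between the fingers and large_capacitor below 0.1 N and x of small_capacitor in the frame of tray_small_capacitors between -0.062 and 0.036 m and y of small_capacitor in the frame of tray_small_capacitors between -0.037 and 0.037 m and z of small_capacitor in the frame of tray_small_capacitors between -0.002 and 0.008 m and contact force between the fingers and small_capacitor below 0.1 N and x of choke in the frame of tray_chokes between -0.062 and 0.036 m and y of choke in the frame of tray_chokes between -0.037 and 0.037 m and z of choke in the frame of tray_chokes between -0.002 and 0.008 m and contact force between the fingers and choke below 0.1 N and x of heat_sink in the frame of tray_heat_sinks between -0.062 and 0.036 m and y of heat_sink in the frame of tray_heat_sinks between -0.037 and 0.037 m and z of heat_sink in the frame of tray_heat_sinks between -0.002 and 0.008 m and contact force between the fingers and heat_sink below 0.1 N); the robot touches nothing.
It fails at once if the circuit board or the solder reel is moved by more than 15 mm (distance of any of circuit_board, solder_reel from where it was at the start of the episode above 0.015 m).
It fails at once if a part is dropped or thrown: it moves faster than 0.7 m/s (a fall of about 25 mm) with no finger touching it ((linear speed of large_capacitor above 0.7 m/s and contact force between the fingers and large_capacitor below 0.01 N) or (linear speed of small_capacitor above 0.7 m/s and contact force between the fingers and small_capacitor below 0.01 N) or (linear speed of choke above 0.7 m/s and contact force between the fingers and choke below 0.01 N) or (linear speed of heat_sink above 0.7 m/s and contact force between the fingers and heat_sink below 0.01 N)).
It also fails if it takes over 102 s, if anything falls off the work surface, if the arm or the gripper's body presses on something with over 40 N, if the wrist force passes 120 N, or if a joint passes its speed limit or range.

## Working session

There is one attempt and no reset: what is moved stays moved. The work goes in short steps, Python scripts to look and compute and a tool call to move; the robot and the scene stay as the last step left them, time stands still between calls to the robot, and variables do not carry over. Pictures are saved under pics/ and viewed, and the job is handed in when it is done.

Besides the shell and the picture viewer there is one more tool, called after "Emit:" as name([rows], argument=value, ...), one row to a line, values as JSON. servo_tool: Moves the arm, as the interface text tells. Its arguments: {"type":"object","properties":{"increments":{"type":"array","items":{"type":"object","properties":{"offset":{"type":"array","items":{"type":"number"}},"yaw":{"type":"number"}}}},"claw":{"type":"number"},"force":{"type":"number"}},"required":["increments"]}

```bash
ls; mkdir -p pics; cat > h.py <<'E'
import numpy as np, cv2
from workcell import env
def grab(name,tag):
    p,d=env.read_camera(name); np.savez(f'{tag}.npz',p=p,d=d); cv2.imwrite(f'pics/{tag}.png',cv2.cvtColor(p,cv2.COLOR_RGB2BGR)); return p,d
E
python3 - <<'E'
from h import *
for n in('top','side'):
    m=env.camera_model(n); print(n,m); grab(n,n+'0')
print(env.get_state())
E
```

```text
pics
top {'vertical_fov': 54.21531082582781, 'cx': 318.1557819517825, 'cy': 198.33845923247952, 'world_from_camera': array([[ 0.02130457,  0.98980506, -0.14082633,  0.38062243],
       [-0.99976616,  0.02056958, -0.00667288, -0.04914081],
       [-0.00370812,  0.14093557,  0.99001183,  1.24713671],
       [ 0.        ,  0.        ,  0.        ,  1.        ]])}
side {'vertical_fov': 51.239562086816925, 'cx': 320.48426590286124, 'cy': 201.90687981161173, 'world_from_camera': array([[ 0.97748207,  0.15122855, -0.14716906,  0.3524639 ],
       [-0.2103296 ,  0.64192697, -0.73735421, -0.9905294 ],
       [-0.01703722,  0.75170453,  0.65927994,  0.87566976],
       [ 0.        ,  0.        ,  0.        ,  1.        ]])}
{'clock': 0.1, 'joint_pos': array([1.04437154e+00, 3.13956370e-01, 4.51074898e-02, 1.30360552e+00,
       1.05366737e-05, 1.43121283e+00]), 'qvel': array([ 0.00147663, -0.00262952,  0.00180911, -0.00055345,  0.00066747,
        0.00101974]), 'tau': array([ 3.49146867e-03, -4.81725883e+01,  2.99243367e+01,  1.27058354e-02,
       -8.26673727e-05,  1.05233684e-05]), 'tcp_pos': array([0.21669633, 0.53211902, 0.23048646]), 'orientation': array([ 0.6937256 ,  0.13536501,  0.69411589, -0.1364706 ]), 'wrist_force': array([-0.84329227, -0.31338915,  0.00303132]), 'ft_torque': array([-0.00336003, -0.02646183, -0.00734975]), 'finger_gap': 0.08504349161378617}
```

View pics/top0.png

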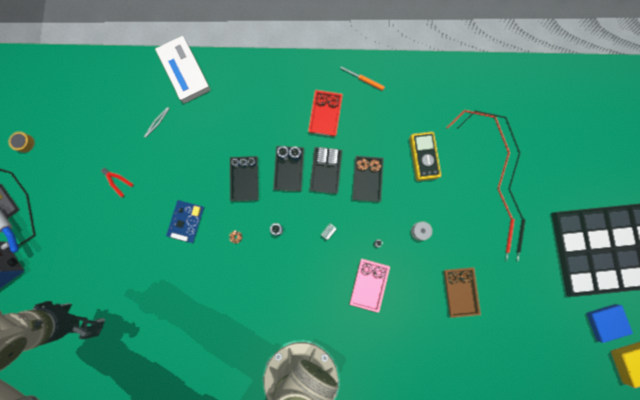

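View pics/side0.png

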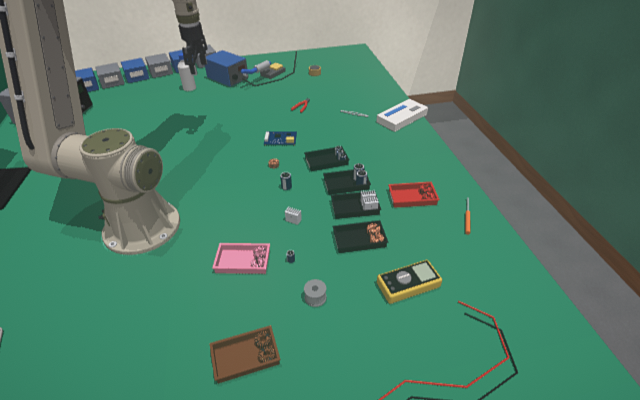

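```bash
python3 - <<'E'
from h import *
p=cv2.imread('pics/top0.png')[130:270,160:440]
cv2.imwrite('pics/topz.png',cv2.resize(p,None,fx=2.85,fy=2.85,interpolation=cv2.INTER_CUBIC))
p=cv2.imread('pics/side0.png')[120:320,200:440]
cv2.imwrite('pics/sidez.png',cv2.resize(p,None,fx=3,fy=3,interpolation=cv2.INTER_CUBIC))
m=env.camera_model('top');print(m.keys())
E
```

```text
dict_keys(['vertical_fov', 'cx', 'cy', 'world_from_camera'])
```

View pics/topz.png

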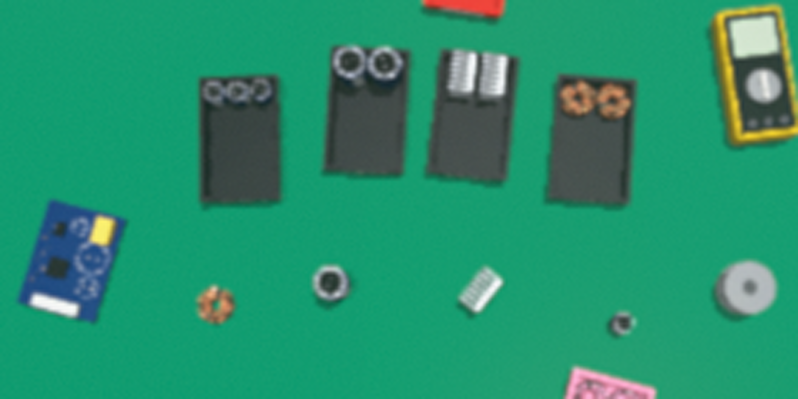

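View pics/sidez.png

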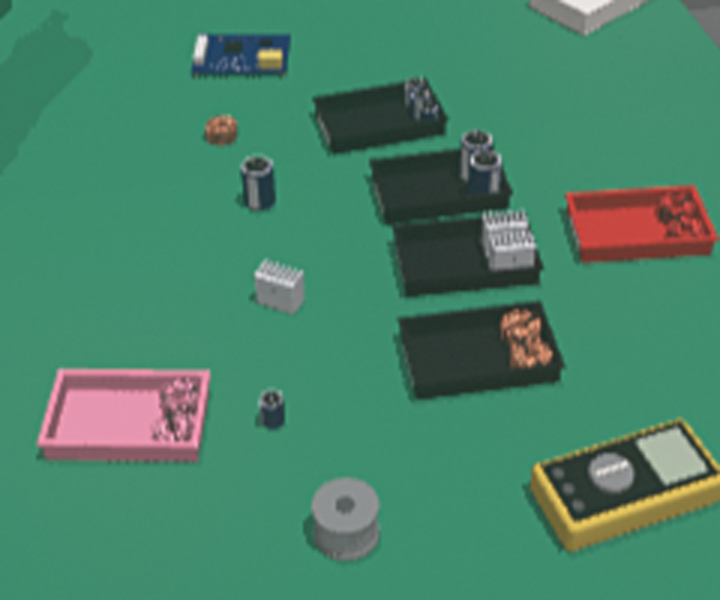

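```bash
cat >> h.py <<'E'
def cloud(name,d):
    m=env.camera_model(name); f=200/np.tan(np.radians(m['vertical_fov'])/2)
    v,u=np.mgrid[0:400,0:640]
    X=np.stack([(u-m['cx'])/f*d,-(v-m['cy'])/f*d,-d,np.ones_like(d)],-1)
    return (X@m['world_from_camera'].T)[...,:3]
def ray(name,uv,z):
    m=env.camera_model(name); f=200/np.tan(np.radians(m['vertical_fov'])/2); T=m['world_from_camera']
    uv=np.atleast_2d(np.asarray(uv,float))
    D=np.stack([(uv[:,0]-m['cx'])/f,-(uv[:,1]-m['cy'])/f,-np.ones(len(uv))],1)@T[:3,:3].T
    return T[:3,3]+D*((z-T[2,3])/D[:,2])[:,None]
def blobs(name,p,boxes=None):
    hsv=cv2.cvtColor(p,cv2.COLOR_RGB2HSV)
    g=(abs(hsv[...,0].astype(int)-78)<14)&(hsv[...,1]>110)
    return (~g).astype(np.uint8)
E
python3 - <<'E'
from h import *
for n in('top','side'):
    z=np.load(n+'0.npz');p,d=z['p'],z['d'];P=cloud(n,d);m=blobs(n,p)
    g=(m==0)&(P[...,0]>.2)&(P[...,0]<.8)&(abs(P[...,1])<.4)&(d>0)
    print(n,'mat z',np.percentile(P[g][:,2],[5,50,95]),p[200,300])
    k,l,s,c=cv2.connectedComponentsWithStats(m,connectivity=8)
    for i in range(1,k):
        if 12<s[i,4]<4000:
            q=P[(l==i)&(d>0)]
            if len(q)and abs(q[:,1].mean())<.45: print(i,s[i],'c',c[i].round(1),'xyz',q.mean(0).round(3),'zpct',np.percentile(q[:,2],[10,50,90,98]).round(3))
E
```

```text
top mat z [-0.00474105 -0.00064309  0.00358718] [ 19 158 112]
2 [341  67  44  24 223] c [366.   79.7] xyz [ 0.961 -0.192  0.008] zpct [-0.001  0.009  0.016  0.018]
3 [ 308   89   35   48 1320] c [325.1 112.7] xyz [ 0.843 -0.058  0.009] zpct [-0.001  0.004  0.024  0.027]
7 [ 409  131   33   50 1263] c [424.9 155.8] xyz [ 0.698 -0.379  0.031] zpct [0.013 0.034 0.039 0.043]
8 [ 274  146   30   45 1193] c [288.3 168.2] xyz [0.652 0.057 0.016] zpct [0.    0.005 0.053 0.056]
9 [ 310  147   32   46 1201] c [325.6 169.9] xyz [ 0.649 -0.063  0.012] zpct [-0.     0.005  0.037  0.042]
10 [ 230  157   28   44 1183] c [243.6 178.4] xyz [0.617 0.201 0.01 ] zpct [0.    0.004 0.028 0.035]
11 [ 353  156   30   45 1203] c [367.5 178.5] xyz [ 0.625 -0.198  0.009] zpct [-0.     0.004  0.023  0.026]
18 [ 166  200   38   43 1072] c [184.7 221.2] xyz [0.475 0.382 0.009] zpct [0.004 0.008 0.016 0.024]
23 [411 221  22  20 325] c [421.4 230.7] xyz [ 0.459 -0.364  0.03 ] zpct [0.001 0.036 0.039 0.041]
25 [270 223  13  13 133] c [275.8 228.9] xyz [0.454 0.088 0.04 ] zpct [-0.     0.049  0.053  0.054]
27 [321 22
[... 1356 characters left out ...]
 206  18  19 250] c [292.6 215.2] xyz [ 0.449 -0.077  0.023] zpct [0.002 0.027 0.04  0.042]
13 [ 333  221   55   32 1350] c [359.6 236.3] xyz [ 0.623 -0.197  0.014] zpct [0.004 0.012 0.026 0.028]
14 [ 212  242   59   33 1679] c [241.2 258. ] xyz [ 0.285 -0.203  0.013] zpct [0.003 0.012 0.026 0.028]
15 [286 250   9  13 101] c [290.  255.7] xyz [ 0.416 -0.232  0.021] zpct [0.003 0.025 0.033 0.035]
16 [ 376  259   67   45 1871] c [408.5 280.9] xyz [ 0.693 -0.391  0.032] zpct [0.012 0.036 0.04  0.045]
17 [304 279  23  28 546] c [314.8 292.4] xyz [ 0.457 -0.372  0.029] zpct [0.004 0.038 0.041 0.042]
20 [  0 327   3  16  34] c [  0.7 333.3] xyz [-0.286 -0.307  0.009] zpct [0.002 0.011 0.015 0.016]
```

```bash
cat > meas.py <<'E'
from h import *
import sys
def run(suf):
  parts={'large':(.45,.085,.050,.03),'small':(.418,-.23,.030,.025),'choke':(.427,.216,.018,.035),'heat':(.45,-.076,.038,.035)}
  for n in('top','side'):
    z=np.load(n+suf+'.npz');p,d=z['p'],z['d'];P=cloud(n,d);m=blobs(n,p)
    for k,(x,y,h,r) in parts.items():
        s=(m>0)&(np.hypot(P[...,0]-x,P[...,1]-y)<r+.01)&(d>0)&(P[...,2]>h-.008)
        v,u=np.nonzero(s); Q=ray(n,np.c_[u,v],h)[:,:2].astype(np.float32)
        (cx,cy),rr=cv2.minEnclosingCircle(Q); R=cv2.minAreaRect(Q)
        print(n,k,len(u),'ray mean',Q.mean(0).round(4),'encl',round(cx,4),round(cy,4),round(rr,4),'rect',np.round(R[0],4),np.round(R[1],4),round(R[2],1),'cloud',P[s].mean(0).round(4))
if __name__=='__main__': run(sys.argv[1])
E
python3 meas.py 0
python3 - <<'E'
from h import *
z=np.load('top0.npz');p,d=z['p'],z['d'];m=blobs('top',p)
k,l,s,c=cv2.connectedComponentsWithStats(m,connectivity=8)
for i in range(1,k):
    for nm,q in dict(large=(288,168),heat=(325.6,170),small=(243.6,178.4),choke=(367.5,178.5),board=(184.7,221.2),reel=(421,231)).items():
        if s[i,4]>300 and np.hypot(*(c[i]-q))<2:
            v,u=np.nonzero(l==i)
            R=cv2.minAreaRect(ray('top',np.c_[u,v],.02)[:,:2].astype(np.float32)); print(nm,np.round(R[0],3),np.round(R[1],3),round(R[2],1), np.round(cv2.boxPoints(R),3).tolist())
from scipy.spatial.transform import Rotation
q=env.get_state()['orientation'];print(Rotation.from_quat(q[[1,2,3,0]]).as_matrix().round(3))
E
```

```text
top large 101 ray mean [0.4539 0.0862] encl 0.4539 0.0865 0.0173 rect [0.4534 0.086 ] [0.0306 0.0309] 1.2 cloud [0.4539 0.0862 0.0498]
top small 38 ray mean [ 0.4185 -0.2303] encl 0.4181 -0.2306 0.0109 rect [ 0.4188 -0.2298] [0.0173 0.0199] 45.4 cloud [ 0.4185 -0.2303  0.0298]
top choke 97 ray mean [0.4289 0.2157] encl 0.4292 0.2158 0.0188 rect [0.4285 0.215 ] [0.0337 0.0349] 47.1 cloud [0.4289 0.2159 0.017 ]
top heat 60 ray mean [ 0.4494 -0.0774] encl 0.4514 -0.0751 0.0222 rect [ 0.4508 -0.0755] [0.0241 0.042 ] 52.3 cloud [ 0.4495 -0.0774  0.0367]
side large 78 ray mean [0.4522 0.085 ] encl 0.4517 0.0848 0.0221 rect [0.4517 0.0842] [0.043  0.0325] 81.0 cloud [0.452  0.0836 0.0511]
side small 56 ray mean [ 0.4165 -0.2326] encl 0.4164 -0.234 0.0158 rect [ 0.4166 -0.2323] [0.0267 0.0221] 59.5 cloud [ 0.4165 -0.2326  0.0299]
side choke 74 ray mean [0.4275 0.2148] encl 0.43 0.214 0.0245 rect [0.4261 0.2146] [0.0485 0.0352] 82.2 cloud [0.4275 0.2144 0.0183]
side heat 109 ray mean [ 0.4488 -0.0783] encl 0.4492 -0.0765 0.0286 rect [ 0.4485 -0.0774] [0.0347 0.0469] 53.3 cloud [ 0.4489 -0.077
[... 645 characters left out ...]
95]]
choke [ 0.623 -0.197] [0.088 0.142] 86.4 [[0.5490000247955322, -0.2370000034570694], [0.6909999847412109, -0.2460000067949295], [0.6970000267028809, -0.15700000524520874], [0.5550000071525574, -0.14900000393390656]]
board [0.474 0.378] [0.089 0.12 ] 76.4 [[0.4050000011920929, 0.3490000069141388], [0.5220000147819519, 0.3199999928474426], [0.5429999828338623, 0.40700000524520874], [0.4259999990463257, 0.4359999895095825]]
reel [ 0.459 -0.366] [0.058 0.065] 26.3 [[0.4189999997615814, -0.3499999940395355], [0.4480000138282776, -0.4090000092983246], [0.5, -0.382999986410141], [0.47099998593330383, -0.3240000009536743]]
[[-0.001  0.377  0.926]
 [-0.001  0.926 -0.377]
 [-1.    -0.002 -0.   ]]
```

```bash
cat > go.py <<'E'
# usage: go.py x y z heading_deg(jaw axis, world) -> total tool-frame offset (cm), yaw(deg)
from h import *
import sys
from scipy.spatial.transform import Rotation
s=env.get_state(); q=s['orientation']; R=Rotation.from_quat(q[[1,2,3,0]]).as_matrix()
x,y,z,h=map(float,sys.argv[1:5])
o=R.T@(np.array([x,y,z])-s['tcp_pos'])*100
cur=np.degrees(np.arctan2(R[1,1],R[0,1])); dy=(cur-h+90)%180-90
print('clock',round(s['clock'],2),'tcp',s['tcp_pos'].round(4),'head',round(cur,1),'j6',s['joint_pos'][5].round(2),'F',s['wrist_force'].round(2),'gap',round(s['finger_gap'],4))
print('offset',o.round(2),'yaw',round(dy,1))
E
python3 go.py .4285 .2155 .10 0
python3 - <<'E'
from h import *
for n in('top','side'):
    z=np.load(n+'0.npz');p,d=z['p'],z['d'];P=cloud(n,d);m=blobs(n,p)
    s=(m>0)&(np.hypot(P[...,0]-.45,P[...,1]+.076)<.045)&(d>0)&(P[...,2]>.03)
    v,u=np.nonzero(s);Q=ray(n,np.c_[u,v],.038)[:,:2].astype(np.float32)
    print(n,cv2.boxPoints(cv2.minAreaRect(Q)).round(3).tolist())
    w=np.linalg.eigh(np.cov(Q.T));print(w[0],np.degrees(np.arctan2(w[1][1,1],w[1][0,1])))
E
```

```text
clock 0.1 tcp [0.2167 0.5321 0.2305] head 67.8 j6 1.43 F [-0.84 -0.31  0.  ] gap 0.085
offset [ 13.08 -21.31  31.56] yaw 67.8
top [[0.4269999861717224, -0.07199999690055847], [0.46000000834465027, -0.09799999743700027], [0.4749999940395355, -0.07900000363588333], [0.44200000166893005, -0.05299999937415123]]
[5.36237259e-05 1.66703214e-04] 142.7239053420755
side [[0.4189999997615814, -0.07699999958276749], [0.4569999873638153, -0.10499999672174454], [0.4779999852180481, -0.07800000160932541], [0.4399999976158142, -0.04899999871850014]]
[8.58220907e-05 1.84321336e-04] 134.82979958266586
```

Emit:
servo_tool([
  {"offset":[1,-2.7,3.9],"yaw":8.5},
  {"offset":[2.5,-5.4,7.9],"yaw":17},
  {"offset":[4,-8,11.8],"yaw":25.5},
  {"offset":[6,-10.7,15.8],"yaw":34},
  {"offset":[8,-13.3,19.7],"yaw":42.5},
  {"offset":[10,-16,23.7],"yaw":51},
  {"offset":[12,-18.6,27.6],"yaw":59.5},
  {"offset":[13.1,-21.3,31.6],"yaw":67.8},
], claw=0.65, force=30)

```text
clock: 0.9
tcp_pos: [0.4257, 0.2189, 0.1002]
orientation: [-0.498, -0.501, -0.499, 0.502]
wrist_force: [0.4, 1.3, -0.4]
finger_gap: 0.0557
```

```bash
python3 go.py .4285 .2155 .003 0
```

```text
clock 0.9 tcp [0.4257 0.2189 0.1002] head -0.3 j6 1.88 F [ 0.44  1.26 -0.44] gap 0.0557
offset [9.72 0.3  0.33] yaw -0.3
```

Emit:
servo_tool([
  {"offset":[1,0,0],"yaw":0},
  {"offset":[3,0,0],"yaw":0},
  {"offset":[5,0,0],"yaw":0},
  {"offset":[7,0,0],"yaw":0},
  {"offset":[8.5,0,0],"yaw":0},
  {"offset":[9.3,0,0],"yaw":0},
  {"offset":[9.6,0,0],"yaw":0},
  {"offset":[9.7,0,0],"yaw":0},
])

```text
clock: 1.7
tcp_pos: [0.426, 0.2211, 0.0047]
orientation: [0.5, 0.5, 0.5, -0.5]
wrist_force: [-0.5, -0.8, -0.0]
finger_gap: 0.0556
```

```bash
python3 go.py .4285 .2155 .003 0
python3 - <<'E'
from h import *
grab('side','side1')
p=cv2.imread('pics/side1.png')[90:210,190:350]
cv2.imwrite('pics/side1z.png',cv2.resize(p,None,fx=4.9,fy=4.9,interpolation=cv2.INTER_CUBIC))
E
```

```text
clock 1.7 tcp [0.426  0.2211 0.0047] head 0.1 j6 1.88 F [-0.54 -0.77 -0.03] gap 0.0556
offset [0.17 0.25 0.56] yaw 0.1
```

View pics/side1z.png

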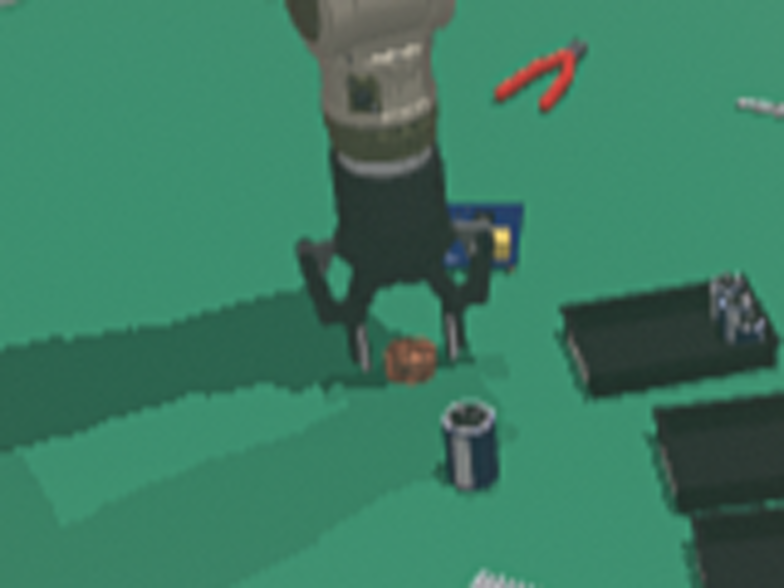

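Emit:
servo_tool([
  {"offset":[0,0.1,0.2],"yaw":0},
  {"offset":[0,0.25,0.5],"yaw":0},
  {"offset":[0.1,0.25,0.55],"yaw":0},
  {"offset":[0.15,0.25,0.55],"yaw":0},
  {"offset":[0.15,0.25,0.55],"yaw":0},
  {"offset":[0.15,0.25,0.55],"yaw":0},
  {"offset":[0.15,0.25,0.55],"yaw":0},
  {"offset":[0.15,0.25,0.55],"yaw":0},
])

```text
clock: 2.55
tcp_pos: [0.4286, 0.2153, 0.0032]
orientation: [0.5, 0.5, 0.5, -0.5]
wrist_force: [-0.2, 0.2, 0.3]
finger_gap: 0.0556
```

```bash
python3 go.py .4285 .2155 .003 0
```

```text
clock 2.55 tcp [0.4286 0.2153 0.0032] head 0.0 j6 1.87 F [-0.16  0.23  0.34] gap 0.0556
offset [ 0.02 -0.01 -0.02] yaw 0.0
```

Emit:
servo_tool([
  {"offset":[0,0,0],"yaw":0},
  {"offset":[0,0,0],"yaw":0},
  {"offset":[0,0,0],"yaw":0},
  {"offset":[0,0,0],"yaw":0},
  {"offset":[0,0,0],"yaw":0},
  {"offset":[0,0,0],"yaw":0},
  {"offset":[0,0,0],"yaw":0},
  {"offset":[0,0,0],"yaw":0},
], claw=0.3, force=40)

```text
clock: 3.35
tcp_pos: [0.4286, 0.2153, 0.0036]
orientation: [0.5, 0.5, 0.5, -0.5]
wrist_force: [-2.3, -1.0, 5.1]
finger_gap: 0.0349
```

```bash
python3 go.py .4285 .2155 .003 0
```

```text
clock 3.35 tcp [0.4286 0.2153 0.0036] head 0.0 j6 1.87 F [-2.33 -0.97  5.06] gap 0.0349
offset [ 0.06 -0.01 -0.02] yaw 0.0
```

Emit:
servo_tool([
  {"offset":[-0.2,0,0],"yaw":0},
  {"offset":[-0.8,0,0],"yaw":0},
  {"offset":[-2,0,0],"yaw":0},
  {"offset":[-3.5,0,0],"yaw":0},
  {"offset":[-5,0,0],"yaw":0},
  {"offset":[-6.5,0,0],"yaw":0},
  {"offset":[-7.5,0,0],"yaw":0},
  {"offset":[-8,0,0],"yaw":0},
])

```text
clock: 4.15
tcp_pos: [0.4294, 0.2155, 0.0847]
orientation: [0.501, 0.501, 0.5, -0.499]
wrist_force: [-0.5, 0.7, -0.1]
finger_gap: 0.035
```

```bash
python3 go.py .603 -.195 .085 -4
python3 - <<'E'
from h import *
grab('side','side2')
p=cv2.imread('pics/side2.png')[60:210,190:350]
cv2.imwrite('pics/side2z.png',cv2.resize(p,None,fx=3.9,fy=3.9,interpolation=cv2.INTER_CUBIC))
E
```

```text
clock 4.15 tcp [0.4294 0.2155 0.0847] head 0.0 j6 1.87 F [-0.47  0.7  -0.13] gap 0.035
offset [-2.000e-02  1.733e+01  4.107e+01] yaw 4.0
```

View pics/side2z.png

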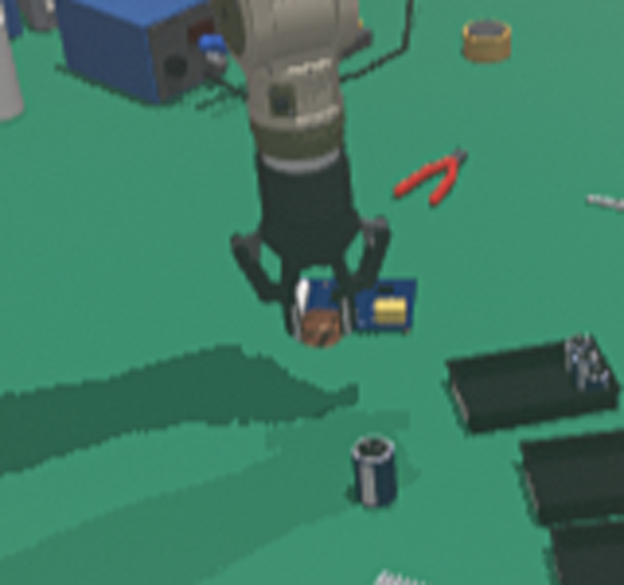

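Emit:
servo_tool([
  {"offset":[0,0.4,1],"yaw":0},
  {"offset":[0,1.3,3],"yaw":0.5},
  {"offset":[0,2.5,6],"yaw":1},
  {"offset":[0,3.8,9],"yaw":1.5},
  {"offset":[0,5.1,12],"yaw":2},
  {"offset":[0,6.3,15],"yaw":2.5},
  {"offset":[0,7.4,17.5],"yaw":3},
  {"offset":[0,8,19],"yaw":4},
])

```text
clock: 5.0
tcp_pos: [0.5091, 0.0229, 0.0824]
orientation: [-0.481, -0.517, -0.482, 0.518]
wrist_force: [0.5, 0.3, -0.9]
finger_gap: 0.0347
```

```bash
python3 go.py .603 -.195 .085 -4
```

```text
clock 5.0 tcp [0.5091 0.0229 0.0824] head -4.1 j6 1.53 F [ 0.54  0.28 -0.85] gap 0.0347
offset [-0.27 10.94 21.05] yaw -0.1
```

Emit:
servo_tool([
  {"offset":[0,0.8,1.5],"yaw":0},
  {"offset":[0,2.3,4.5],"yaw":0},
  {"offset":[0,4.1,8],"yaw":0},
  {"offset":[0,6,11.5],"yaw":0},
  {"offset":[0,7.8,15],"yaw":0},
  {"offset":[0,9.4,18],"yaw":0},
  {"offset":[0,10.4,20],"yaw":0},
  {"offset":[0,10.9,21],"yaw":0},
])

```text
clock: 5.8
tcp_pos: [0.6034, -0.1936, 0.0825]
orientation: [-0.482, -0.517, -0.482, 0.517]
wrist_force: [0.2, 0.9, -0.5]
finger_gap: 0.0345
```

```bash
python3 go.py .603 -.195 .0072 -4
python3 - <<'E'
from h import *
for n in('side','top'): grab(n,n+'3')
a=cv2.imread('pics/side3.png')[110:270,270:430];b=cv2.imread('pics/top3.png')[120:280,260:420]
cv2.imwrite('pics/z3.png',cv2.resize(np.hstack([a,b]),None,fx=2.5,fy=2.5,interpolation=cv2.INTER_CUBIC))
E
```

```text
clock 5.8 tcp [ 0.6034 -0.1936  0.0825] head -4.0 j6 1.2 F [ 0.19  0.86 -0.5 ] gap 0.0345
offset [ 7.53 -0.02  0.15] yaw -0.0
```

View pics/z3.png

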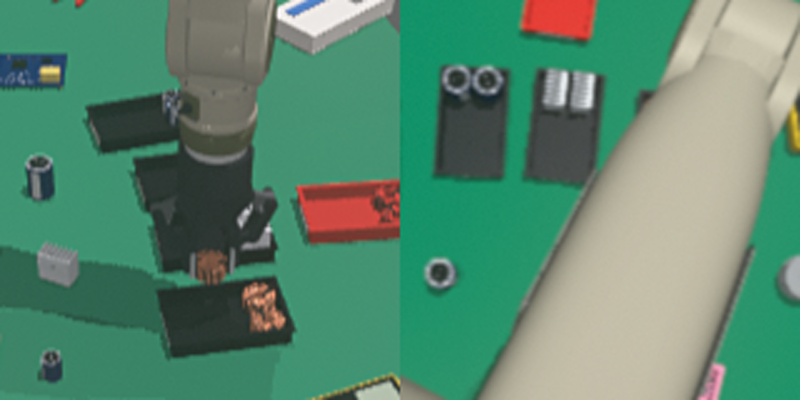

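Emit:
servo_tool([
  {"offset":[0.8,0,0.1],"yaw":0},
  {"offset":[2.2,0,0.15],"yaw":0},
  {"offset":[3.8,0,0.15],"yaw":0},
  {"offset":[5.2,0,0.15],"yaw":0},
  {"offset":[6.3,0,0.15],"yaw":0},
  {"offset":[7,0,0.15],"yaw":0},
  {"offset":[7.35,0,0.15],"yaw":0},
  {"offset":[7.5,0,0.15],"yaw":0},
])

```text
clock: 6.7
tcp_pos: [0.6029, -0.1931, 0.0079]
orientation: [0.482, 0.517, 0.482, -0.517]
wrist_force: [0.0, -0.9, 0.4]
finger_gap: 0.0348
```

```bash
python3 go.py .603 -.195 .0067 -4
```

```text
clock 6.7 tcp [ 0.6029 -0.1931  0.0079] head -4.0 j6 1.2 F [ 0.01 -0.86  0.36] gap 0.0348
offset [0.12 0.03 0.18] yaw 0.0
```

Emit:
servo_tool([
  {"offset":[0.05,0,0],"yaw":0},
  {"offset":[0.1,0,0],"yaw":0},
  {"offset":[0.1,0,0],"yaw":0},
  {"offset":[0.1,0,0],"yaw":0},
  {"offset":[0.1,0,0],"yaw":0},
  {"offset":[0.1,0,0],"yaw":0},
  {"offset":[0.1,0,0],"yaw":0},
  {"offset":[0.1,0,0],"yaw":0},
])

```text
clock: 7.5
tcp_pos: [0.6029, -0.1932, 0.0072]
orientation: [0.482, 0.517, 0.482, -0.517]
wrist_force: [-0.9, 0.7, -1.1]
finger_gap: 0.0349
```

Emit:
servo_tool([
  {"offset":[0,0,0],"yaw":0},
  {"offset":[0,0,0],"yaw":0},
  {"offset":[0,0,0],"yaw":0},
  {"offset":[0,0,0],"yaw":0},
  {"offset":[0,0,0],"yaw":0},
  {"offset":[-0.5,0,0],"yaw":0},
  {"offset":[-2,0,0],"yaw":0},
  {"offset":[-4,0,0],"yaw":0},
], claw=0.55)

```text
clock: 8.3
tcp_pos: [0.602, -0.1928, 0.0468]
orientation: [-0.482, -0.517, -0.483, 0.517]
wrist_force: [1.1, -0.1, 0.2]
finger_gap: 0.047
```

```bash
python3 go.py .4175 -.2313 .09 0
```

```text
clock 8.3 tcp [ 0.602  -0.1928  0.0468] head -4.0 j6 1.2 F [ 1.12 -0.09  0.2 ] gap 0.047
offset [ -4.28 -18.15   5.11] yaw -4.0
```

Next the small capacitor.

Emit:
servo_tool([
  {"offset":[-3,0,0],"yaw":0},
  {"offset":[-4.3,-3,1],"yaw":-1},
  {"offset":[-4.3,-7,2],"yaw":-2},
  {"offset":[-4.3,-11,3],"yaw":-3},
  {"offset":[-4.3,-14.5,4],"yaw":-4},
  {"offset":[-4.3,-17,5],"yaw":-4},
  {"offset":[-4.3,-18.1,5.1],"yaw":-4},
  {"offset":[-4.3,-18.1,5.1],"yaw":-4},
])

```text
clock: 9.1
tcp_pos: [0.4179, -0.2316, 0.0907]
orientation: [0.5, 0.5, 0.5, -0.5]
wrist_force: [0.8, 0.1, 0.3]
finger_gap: 0.0469
```

```bash
python3 go.py .4175 -.2313 .007 0
python3 - <<'E'
from h import *
for n in('side','top'): grab(n,n+'4')
a=cv2.imread('pics/side4.png')[130:330,230:430]
cv2.imwrite('pics/z4.png',cv2.resize(a,None,fx=3,fy=3,interpolation=cv2.INTER_CUBIC))
E
```

```text
clock 9.1 tcp [ 0.4179 -0.2316  0.0907] head -0.1 j6 0.9 F [0.8  0.08 0.31] gap 0.0469
offset [ 8.37 -0.04 -0.03] yaw -0.1
```

View pics/z4.png

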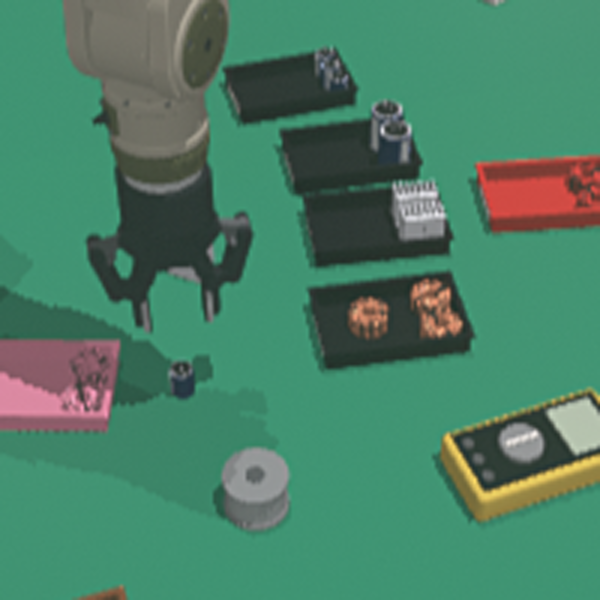

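Emit:
servo_tool([
  {"offset":[1,0,0],"yaw":0},
  {"offset":[3,0,0],"yaw":0},
  {"offset":[5,0,0],"yaw":0},
  {"offset":[6.8,0,0],"yaw":0},
  {"offset":[7.8,0,0],"yaw":0},
  {"offset":[8.2,0,0],"yaw":0},
  {"offset":[8.4,0,0],"yaw":0},
  {"offset":[8.4,0,0],"yaw":0},
])

```text
clock: 10.0
tcp_pos: [0.4192, -0.2317, 0.0064]
orientation: [0.5, 0.5, 0.5, -0.5]
wrist_force: [-0.6, -0.1, 0.4]
finger_gap: 0.0469
```

Emit:
servo_tool([
  {"offset":[0,0,0],"yaw":0},
  {"offset":[0,0,0],"yaw":0},
  {"offset":[0,0,0],"yaw":0},
  {"offset":[0,0,0],"yaw":0},
  {"offset":[0,0,0],"yaw":0},
  {"offset":[0,0,0],"yaw":0},
  {"offset":[0,0,0],"yaw":0},
  {"offset":[0,0,0],"yaw":0},
], claw=0.15, force=25)

```text
clock: 10.8
tcp_pos: [0.4193, -0.232, 0.0069]
orientation: [0.501, 0.5, 0.5, -0.5]
wrist_force: [-1.3, 0.6, 5.7]
finger_gap: 0.021
```

```bash
python3 go.py .4175 -.2313 .007 0
```

```text
clock 10.8 tcp [ 0.4193 -0.232   0.0069] head 0.0 j6 0.9 F [-1.33  0.56  5.67] gap 0.021
offset [-0.01 -0.18 -0.07] yaw 0.0
```

Emit:
servo_tool([
  {"offset":[-0.3,0,0],"yaw":0},
  {"offset":[-1,0,0],"yaw":0},
  {"offset":[-2.5,0,0],"yaw":0},
  {"offset":[-4,0,0],"yaw":0},
  {"offset":[-5.5,0,0],"yaw":0},
  {"offset":[-7,0,0],"yaw":0},
  {"offset":[-8,0,0],"yaw":0},
  {"offset":[-8.5,0,0],"yaw":0},
])

```text
clock: 11.6
tcp_pos: [0.4192, -0.2319, 0.0923]
orientation: [0.501, 0.5, 0.5, -0.5]
wrist_force: [0.8, 0.0, 0.1]
finger_gap: 0.0209
```

```bash
python3 go.py .595 .198 .092 3
python3 - <<'E'
from h import *
for n in('side',): grab(n,n+'5')
a=cv2.imread('pics/side5.png')[130:330,230:430]
cv2.imwrite('pics/z5.png',cv2.resize(a,None,fx=3,fy=3,interpolation=cv2.INTER_CUBIC))
E
```

```text
clock 11.6 tcp [ 0.4192 -0.2319  0.0923] head 0.0 j6 0.9 F [0.77 0.   0.12] gap 0.0209
offset [ 1.000e-02  1.761e+01 -4.298e+01] yaw -3.0
```

View pics/z5.png

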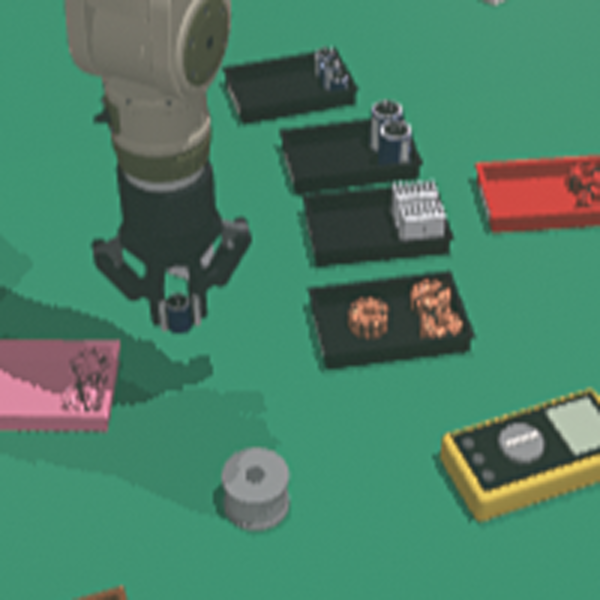

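Emit:
servo_tool([
  {"offset":[0,0.4,-1],"yaw":0},
  {"offset":[0,1.2,-3],"yaw":0},
  {"offset":[0,2.5,-6],"yaw":-0.5},
  {"offset":[0,3.9,-9.5],"yaw":-1},
  {"offset":[0,5.3,-13],"yaw":-1.5},
  {"offset":[0,6.8,-16.5],"yaw":-2},
  {"offset":[0,8,-19.5],"yaw":-2.5},
  {"offset":[0,8.8,-21.5],"yaw":-3},
])

```text
clock: 12.45
tcp_pos: [0.5064, -0.0135, 0.0902]
orientation: [0.513, 0.486, 0.514, -0.486]
wrist_force: [0.9, -0.4, 0.3]
finger_gap: 0.0207
```

```bash
python3 go.py .595 .198 .092 3
```

```text
clock 12.45 tcp [ 0.5064 -0.0135  0.0902] head 3.2 j6 1.33 F [ 0.95 -0.45  0.29] gap 0.0207
offset [ -0.17  10.02 -20.63] yaw 0.2
```

Emit:
servo_tool([
  {"offset":[0,0.7,-1.5],"yaw":0},
  {"offset":[0,2.2,-4.5],"yaw":0},
  {"offset":[0,3.9,-8],"yaw":0},
  {"offset":[0,5.6,-11.5],"yaw":0},
  {"offset":[0,7.3,-15],"yaw":0},
  {"offset":[0,8.8,-18],"yaw":0},
  {"offset":[0,9.6,-19.8],"yaw":0},
  {"offset":[0,10,-20.6],"yaw":0},
])

```text
clock: 13.25
tcp_pos: [0.5949, 0.1971, 0.0898]
orientation: [0.513, 0.485, 0.514, -0.486]
wrist_force: [0.3, -0.5, 0.1]
finger_gap: 0.0212
```

```bash
python3 go.py .595 .198 .0102 3
```

```text
clock 13.25 tcp [0.5949 0.1971 0.0898] head 3.2 j6 1.71 F [ 0.29 -0.48  0.1 ] gap 0.0212
offset [ 7.96  0.03 -0.09] yaw 0.2
```

Emit:
servo_tool([
  {"offset":[0.8,0,0],"yaw":0},
  {"offset":[2.2,0,0],"yaw":0},
  {"offset":[3.8,0,0],"yaw":0},
  {"offset":[5.3,0,0],"yaw":0},
  {"offset":[6.5,0,0],"yaw":0},
  {"offset":[7.4,0,0],"yaw":0},
  {"offset":[7.8,0,0],"yaw":0},
  {"offset":[7.9,0,0],"yaw":0},
])

```text
clock: 14.05
tcp_pos: [0.5953, 0.1941, 0.0117]
orientation: [0.513, 0.486, 0.513, -0.487]
wrist_force: [-0.2, 0.1, 0.0]
finger_gap: 0.0211
```

```bash
python3 go.py .595 .198 .0098 3
```

```text
clock 14.05 tcp [0.5953 0.1941 0.0117] head 3.0 j6 1.71 F [-0.16  0.08  0.04] gap 0.0211
offset [ 0.19 -0.01 -0.39] yaw 0.0
```

Emit:
servo_tool([
  {"offset":[0.05,0,0],"yaw":0},
  {"offset":[0.1,0,0],"yaw":0},
  {"offset":[0.15,0,0],"yaw":0},
  {"offset":[0.15,0,0],"yaw":0},
  {"offset":[0.15,0,0],"yaw":0},
  {"offset":[0.15,0,0],"yaw":0},
  {"offset":[0.15,0,0],"yaw":0},
  {"offset":[0.15,0,0],"yaw":0},
])

```text
clock: 14.85
tcp_pos: [0.5956, 0.1945, 0.0107]
orientation: [0.513, 0.487, 0.513, -0.487]
wrist_force: [0.2, -0.7, 0.8]
finger_gap: 0.0213
```

```bash
python3 go.py .595 .198 .0098 3
```

```text
clock 14.85 tcp [0.5956 0.1945 0.0107] head 3.0 j6 1.71 F [ 0.24 -0.69  0.78] gap 0.0213
offset [ 0.09 -0.04 -0.35] yaw 0.0
```

Emit:
servo_tool([
  {"offset":[0,0,0],"yaw":0},
  {"offset":[0,0,0],"yaw":0},
  {"offset":[0,0,0],"yaw":0},
  {"offset":[0,0,0],"yaw":0},
  {"offset":[0,0,0],"yaw":0},
  {"offset":[-0.5,0,0],"yaw":0},
  {"offset":[-2.5,0,0],"yaw":0},
  {"offset":[-5.5,0,0],"yaw":0},
], claw=0.45)

```text
clock: 15.65
tcp_pos: [0.5939, 0.1942, 0.0647]
orientation: [0.512, 0.485, 0.514, -0.488]
wrist_force: [-0.2, -0.1, 0.8]
finger_gap: 0.0387
```

```bash
python3 go.py .453 .0855 .11 0
```

```text
clock 15.65 tcp [0.5939 0.1942 0.0647] head 3.0 j6 1.71 F [-0.23 -0.1   0.83] gap 0.0387
offset [ -4.47 -14.67  10.11] yaw 3.0
```

Next, the large capacitor.

Emit:
servo_tool([
  {"offset":[-3,0,0],"yaw":0},
  {"offset":[-4.5,-2.5,2],"yaw":1},
  {"offset":[-4.5,-5.5,4],"yaw":2},
  {"offset":[-4.5,-9,6],"yaw":3},
  {"offset":[-4.5,-12,8],"yaw":3},
  {"offset":[-4.5,-14,9.5],"yaw":3},
  {"offset":[-4.5,-14.7,10.1],"yaw":3},
  {"offset":[-4.5,-14.7,10.1],"yaw":3},
], claw=0.65)

```text
clock: 16.45
tcp_pos: [0.454, 0.0854, 0.1113]
orientation: [0.5, 0.5, 0.5, -0.5]
wrist_force: [0.7, 0.7, 0.2]
finger_gap: 0.0553
```

```bash
python3 go.py .453 .0855 .022 0
python3 - <<'E'
from h import *
for n in('side',): grab(n,n+'6')
a=cv2.imread('pics/side6.png')[90:290,230:430]
cv2.imwrite('pics/z6.png',cv2.resize(a,None,fx=3,fy=3,interpolation=cv2.INTER_CUBIC))
E
```

```text
clock 16.45 tcp [0.454  0.0854 0.1113] head -0.0 j6 1.58 F [0.68 0.68 0.2 ] gap 0.0553
offset [ 8.93 -0.11 -0.01] yaw -0.0
```

View pics/z6.png

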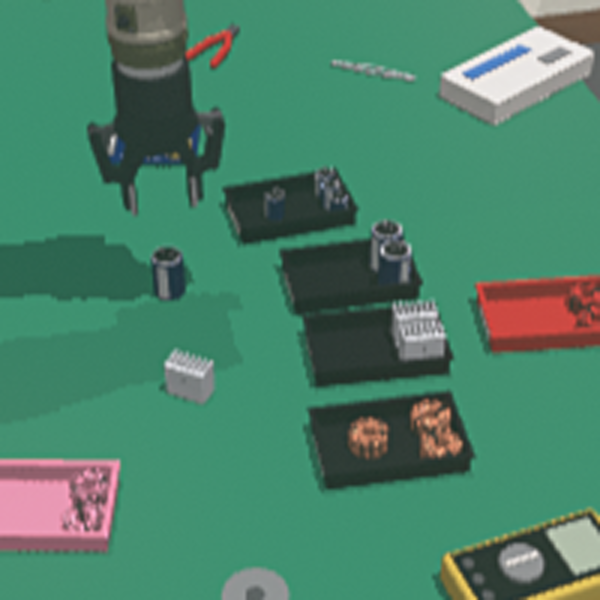

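Emit:
servo_tool([
  {"offset":[1,0,0],"yaw":0},
  {"offset":[3,0,0],"yaw":0},
  {"offset":[5,0,0],"yaw":0},
  {"offset":[7,0,0],"yaw":0},
  {"offset":[8.2,0,0],"yaw":0},
  {"offset":[8.8,0,0],"yaw":0},
  {"offset":[9,0,0],"yaw":0},
  {"offset":[9,0,0],"yaw":0},
])

```text
clock: 17.3
tcp_pos: [0.4545, 0.0861, 0.0205]
orientation: [0.5, 0.5, 0.5, -0.5]
wrist_force: [0.5, -0.2, 0.6]
finger_gap: 0.0556
```

Emit:
servo_tool([
  {"offset":[0,0,0],"yaw":0},
  {"offset":[0,0,0],"yaw":0},
  {"offset":[0,0,0],"yaw":0},
  {"offset":[0,0,0],"yaw":0},
  {"offset":[0,0,0],"yaw":0},
  {"offset":[0,0,0],"yaw":0},
  {"offset":[0,0,0],"yaw":0},
  {"offset":[0,0,0],"yaw":0},
], claw=0.3, force=35)

```text
clock: 18.1
tcp_pos: [0.4549, 0.0859, 0.0214]
orientation: [0.501, 0.5, 0.5, -0.499]
wrist_force: [-0.2, 0.7, 6.6]
finger_gap: 0.0339
```

```bash
python3 go.py .453 .0855 .022 0
```

```text
clock 18.1 tcp [0.4549 0.0859 0.0214] head 0.0 j6 1.58 F [-0.16  0.7   6.57] gap 0.0339
offset [-0.06 -0.19  0.04] yaw 0.0
```

Emit:
servo_tool([
  {"offset":[-0.3,0,0],"yaw":0},
  {"offset":[-1,0,0],"yaw":0},
  {"offset":[-2.5,0,0],"yaw":0},
  {"offset":[-4,0,0],"yaw":0},
  {"offset":[-5,0,0],"yaw":0},
  {"offset":[-6,0,0],"yaw":0},
  {"offset":[-6.7,0,0],"yaw":0},
  {"offset":[-7,0,0],"yaw":0},
])

```text
clock: 18.9
tcp_pos: [0.4544, 0.0859, 0.0914]
orientation: [0.5, 0.5, 0.5, -0.5]
wrist_force: [0.3, 0.6, -1.5]
finger_gap: 0.0343
```

```bash
python3 go.py .631 .057 .092 -2
python3 - <<'E'
from h import *
for n in('side',): grab(n,n+'7')
a=cv2.imread('pics/side7.png')[90:290,230:430]
cv2.imwrite('pics/z7.png',cv2.resize(a,None,fx=3,fy=3,interpolation=cv2.INTER_CUBIC))
E
```

```text
clock 18.9 tcp [0.4544 0.0859 0.0914] head 0.0 j6 1.58 F [ 0.3   0.58 -1.45] gap 0.0343
offset [-0.05 17.66  2.9 ] yaw 2.0
```

View pics/z7.png

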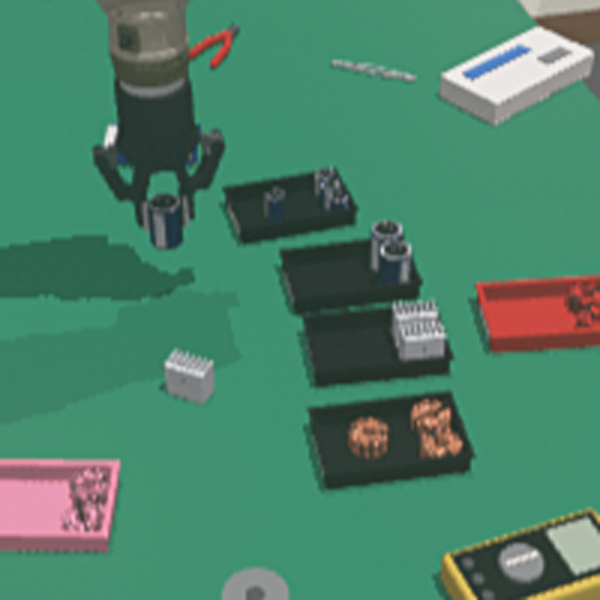

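Emit:
servo_tool([
  {"offset":[0,1.2,0.2],"yaw":0},
  {"offset":[0,3.5,0.6],"yaw":0.5},
  {"offset":[0,6.5,1.1],"yaw":1},
  {"offset":[0,9.5,1.6],"yaw":1.5},
  {"offset":[0,12.5,2.1],"yaw":2},
  {"offset":[0,15,2.5],"yaw":2},
  {"offset":[0,16.5,2.8],"yaw":2},
  {"offset":[0,17,2.9],"yaw":2},
])

```text
clock: 19.75
tcp_pos: [0.6261, 0.0562, 0.0893]
orientation: [-0.491, -0.509, -0.491, 0.509]
wrist_force: [0.2, -0.5, -1.2]
finger_gap: 0.0336
```

```bash
python3 go.py .625 .057 .0245 -2
```

```text
clock 19.75 tcp [0.6261 0.0562 0.0893] head -2.0 j6 1.57 F [ 0.24 -0.54 -1.19] gap 0.0336
offset [ 6.48 -0.11 -0.07] yaw -0.0
```

Emit:
servo_tool([
  {"offset":[0.6,0,0],"yaw":0},
  {"offset":[1.8,0,0],"yaw":0},
  {"offset":[3.2,0,0],"yaw":0},
  {"offset":[4.5,0,0],"yaw":0},
  {"offset":[5.5,0,0],"yaw":0},
  {"offset":[6.1,0,0],"yaw":0},
  {"offset":[6.3,0,0],"yaw":0},
  {"offset":[6.4,0,0],"yaw":0},
])

```text
clock: 20.55
tcp_pos: [0.6242, 0.057, 0.0266]
orientation: [0.491, 0.509, 0.491, -0.508]
wrist_force: [0.1, -0.3, -0.5]
finger_gap: 0.0338
```

```bash
python3 go.py .625 .057 .024 -2
```

```text
clock 20.55 tcp [0.6242 0.057  0.0266] head -2.0 j6 1.57 F [ 0.12 -0.33 -0.46] gap 0.0338
offset [ 0.26  0.08 -0.  ] yaw 0.0
```

Emit:
servo_tool([
  {"offset":[0.1,0,0],"yaw":0},
  {"offset":[0.2,0,0],"yaw":0},
  {"offset":[0.2,0,0],"yaw":0},
  {"offset":[0.2,0,0],"yaw":0},
  {"offset":[0.2,0,0],"yaw":0},
  {"offset":[0.2,0,0],"yaw":0},
  {"offset":[0.2,0,0],"yaw":0},
  {"offset":[0.2,0,0],"yaw":0},
])

```text
clock: 21.35
tcp_pos: [0.6242, 0.057, 0.0247]
orientation: [0.491, 0.509, 0.491, -0.508]
wrist_force: [0.5, -0.3, -1.2]
finger_gap: 0.0336
```

```bash
python3 go.py .625 .057 .024 -2
```

```text
clock 21.35 tcp [0.6242 0.057  0.0247] head -2.0 j6 1.57 F [ 0.46 -0.27 -1.16] gap 0.0336
offset [ 0.07  0.08 -0.01] yaw 0.0
```

Emit:
servo_tool([
  {"offset":[0,0,0],"yaw":0},
  {"offset":[0,0,0],"yaw":0},
  {"offset":[0,0,0],"yaw":0},
  {"offset":[0,0,0],"yaw":0},
  {"offset":[0,0,0],"yaw":0},
  {"offset":[-0.5,0,0],"yaw":0},
  {"offset":[-2.5,0,0],"yaw":0},
  {"offset":[-5.5,0,0],"yaw":0},
], claw=0.55)

```text
clock: 22.15
tcp_pos: [0.6225, 0.057, 0.0786]
orientation: [-0.49, -0.508, -0.492, 0.509]
wrist_force: [0.8, -0.1, -0.1]
finger_gap: 0.047
```

```bash
python3 go.py .450 -.076 .11 52
```

```text
clock 22.15 tcp [0.6225 0.057  0.0786] head -2.0 j6 1.57 F [ 0.78 -0.06 -0.08] gap 0.047
offset [ -3.07 -16.8   13.88] yaw -54.0
```

Emit:
servo_tool([
  {"offset":[-2,0,0],"yaw":0},
  {"offset":[-3,-2.5,2],"yaw":-8},
  {"offset":[-3,-5.5,4.5],"yaw":-16},
  {"offset":[-3,-9,7.5],"yaw":-24},
  {"offset":[-3,-12.5,10.3],"yaw":-32},
  {"offset":[-3,-15,12.4],"yaw":-40},
  {"offset":[-3,-16.4,13.5],"yaw":-48},
  {"offset":[-3,-16.8,13.9],"yaw":-54},
])

```text
clock: 22.95
tcp_pos: [0.4497, -0.0771, 0.1102]
orientation: [0.669, 0.229, 0.669, -0.229]
wrist_force: [-0.4, -0.0, -0.2]
finger_gap: 0.0471
```

```bash
python3 go.py .450 -.076 .01 52
python3 - <<'E'
from h import *
for n in('side','top'): grab(n,n+'8')
a=cv2.imread('pics/side8.png')[90:290,230:430]
cv2.imwrite('pics/z8.png',cv2.resize(a,None,fx=3,fy=3,interpolation=cv2.INTER_CUBIC))
E
```

```text
clock 22.95 tcp [ 0.4497 -0.0771  0.1102] head 52.2 j6 0.31 F [-0.4  -0.05 -0.15] gap 0.0471
offset [10.02  0.11 -0.04] yaw 0.2
```

View pics/z8.png

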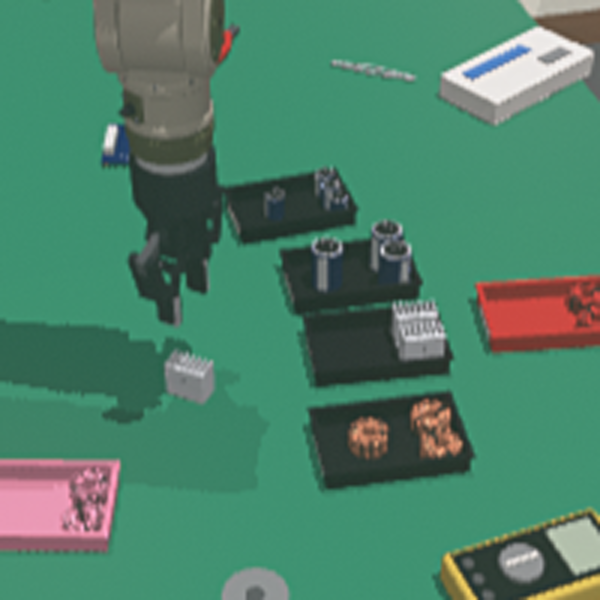

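Emit:
servo_tool([
  {"offset":[1,0.1,0],"yaw":0},
  {"offset":[3,0.1,0],"yaw":0},
  {"offset":[5.5,0.1,0],"yaw":0},
  {"offset":[7.5,0.1,0],"yaw":0},
  {"offset":[9,0.1,0],"yaw":0},
  {"offset":[9.7,0.1,0],"yaw":0},
  {"offset":[9.9,0.1,0],"yaw":0},
  {"offset":[10,0.1,0],"yaw":0},
])

```text
clock: 23.85
tcp_pos: [0.4525, -0.0753, 0.0097]
orientation: [0.669, 0.23, 0.669, -0.23]
wrist_force: [-0.5, 0.2, -0.0]
finger_gap: 0.047
```

Emit:
servo_tool([
  {"offset":[0,0,0],"yaw":0},
  {"offset":[0,0,0],"yaw":0},
  {"offset":[0,0,0],"yaw":0},
  {"offset":[0,0,0],"yaw":0},
  {"offset":[0,0,0],"yaw":0},
  {"offset":[0,0,0],"yaw":0},
  {"offset":[0,0,0],"yaw":0},
  {"offset":[0,0,0],"yaw":0},
], claw=0.15)

```text
clock: 24.65
tcp_pos: [0.4529, -0.0756, 0.0104]
orientation: [0.669, 0.23, 0.668, -0.23]
wrist_force: [-0.3, 0.7, 5.2]
finger_gap: 0.0244
```

```bash
python3 go.py .450 -.076 .01 52
```

```text
clock 24.65 tcp [ 0.4529 -0.0756  0.0104] head 52.0 j6 0.32 F [-0.26  0.66  5.2 ] gap 0.0244
offset [ 0.04 -0.2  -0.2 ] yaw 0.0
```

Emit:
servo_tool([
  {"offset":[-0.3,0,0],"yaw":0},
  {"offset":[-1,0,0],"yaw":0},
  {"offset":[-2.5,0,0],"yaw":0},
  {"offset":[-4,0,0],"yaw":0},
  {"offset":[-5,0,0],"yaw":0},
  {"offset":[-6,0,0],"yaw":0},
  {"offset":[-6.7,0,0],"yaw":0},
  {"offset":[-7,0,0],"yaw":0},
])

```text
clock: 25.45
tcp_pos: [0.4524, -0.0755, 0.0804]
orientation: [0.669, 0.23, 0.668, -0.23]
wrist_force: [-0.7, 0.6, -0.8]
finger_gap: 0.0245
```

```bash
python3 go.py .625 -.061 .08 -5
python3 - <<'E'
from h import *
for n in('side',): grab(n,n+'9')
a=cv2.imread('pics/side9.png')[90:290,230:430]
cv2.imwrite('pics/z9.png',cv2.resize(a,None,fx=3,fy=3,interpolation=cv2.INTER_CUBIC))
E
```

```text
clock 25.45 tcp [ 0.4524 -0.0755  0.0804] head 52.0 j6 0.32 F [-0.72  0.63 -0.78] gap 0.0245
offset [ 0.05 11.76 12.72] yaw 57.0
```

View pics/z9.png

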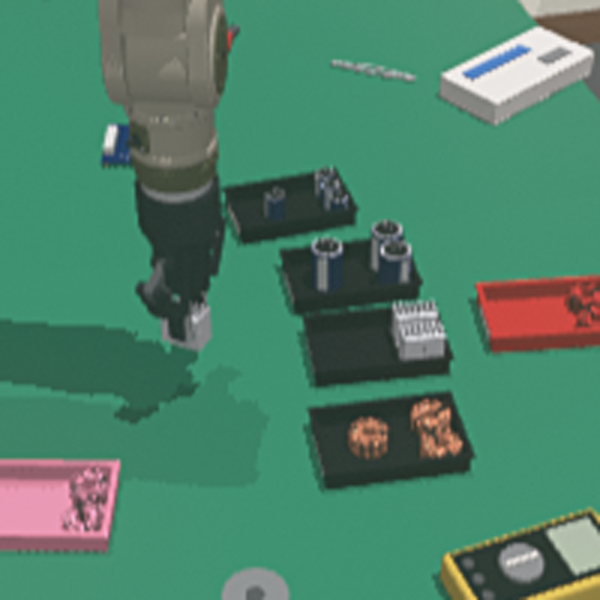

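Emit:
servo_tool([
  {"offset":[0,0.7,0.7],"yaw":4},
  {"offset":[0,2.2,2.3],"yaw":12},
  {"offset":[0,4.2,4.5],"yaw":20},
  {"offset":[0,6.3,6.8],"yaw":28},
  {"offset":[0,8.4,9.1],"yaw":36},
  {"offset":[0,10.2,11],"yaw":44},
  {"offset":[0,11.3,12.2],"yaw":51},
  {"offset":[0,11.8,12.7],"yaw":57},
])

```text
clock: 26.3
tcp_pos: [0.6261, -0.0603, 0.0785]
orientation: [-0.477, -0.522, -0.477, 0.522]
wrist_force: [-0.2, -0.4, -0.7]
finger_gap: 0.0244
```

```bash
python3 go.py .625 -.061 .0135 -5
```

```text
clock 26.3 tcp [ 0.6261 -0.0603  0.0785] head -5.2 j6 1.44 F [-0.2  -0.37 -0.66] gap 0.0244
offset [ 6.5  -0.11  0.08] yaw -0.2
```

Emit:
servo_tool([
  {"offset":[0.6,0,0],"yaw":0},
  {"offset":[1.8,0,0],"yaw":0},
  {"offset":[3.2,0,0],"yaw":0},
  {"offset":[4.5,0,0],"yaw":0},
  {"offset":[5.5,0,0],"yaw":0},
  {"offset":[6.1,0,0],"yaw":0},
  {"offset":[6.3,0,0],"yaw":0},
  {"offset":[6.4,0,0],"yaw":0},
])

```text
clock: 27.1
tcp_pos: [0.6249, -0.0605, 0.0157]
orientation: [0.478, 0.521, 0.478, -0.521]
wrist_force: [0.6, -0.1, -0.2]
finger_gap: 0.0242
```

```bash
python3 go.py .625 -.061 .0132 -5
```

```text
clock 27.1 tcp [ 0.6249 -0.0605  0.0157] head -5.0 j6 1.43 F [ 0.65 -0.11 -0.24] gap 0.0242
offset [0.25 0.01 0.05] yaw 0.0
```

Emit:
servo_tool([
  {"offset":[0.1,0,0],"yaw":0},
  {"offset":[0.2,0,0],"yaw":0},
  {"offset":[0.22,0,0],"yaw":0},
  {"offset":[0.22,0,0],"yaw":0},
  {"offset":[0.22,0,0],"yaw":0},
  {"offset":[0.22,0,0],"yaw":0},
  {"offset":[0.22,0,0],"yaw":0},
  {"offset":[0.22,0,0],"yaw":0},
])

```text
clock: 27.9
tcp_pos: [0.6248, -0.0605, 0.0135]
orientation: [0.478, 0.521, 0.478, -0.521]
wrist_force: [0.6, 1.0, -1.3]
finger_gap: 0.0244
```

Emit:
servo_tool([
  {"offset":[0,0,0],"yaw":0},
  {"offset":[0,0,0],"yaw":0},
  {"offset":[0,0,0],"yaw":0},
  {"offset":[0,0,0],"yaw":0},
  {"offset":[0,0,0],"yaw":0},
  {"offset":[-0.5,0,0],"yaw":0},
  {"offset":[-2.5,0,0],"yaw":0},
  {"offset":[-5.5,0,0],"yaw":0},
], claw=0.45)

```text
clock: 28.7
tcp_pos: [0.6232, -0.0601, 0.0674]
orientation: [-0.477, -0.52, -0.479, 0.522]
wrist_force: [0.6, 0.1, -0.2]
finger_gap: 0.038
```

Emit:
servo_tool([
  {"offset":[-3,0,0],"yaw":0},
  {"offset":[-6,-2,0],"yaw":0},
  {"offset":[-8,-5,0],"yaw":0},
  {"offset":[-10,-9,0],"yaw":0},
  {"offset":[-12,-13,0],"yaw":0},
  {"offset":[-13,-16,0],"yaw":0},
  {"offset":[-13,-18,0],"yaw":0},
  {"offset":[-13,-18,0],"yaw":0},
])

```text
clock: 29.5
tcp_pos: [0.4433, -0.0445, 0.1996]
orientation: [0.478, 0.521, 0.478, -0.521]
wrist_force: [0.3, -0.3, 0.8]
finger_gap: 0.0386
```

```bash
python3 - <<'E'
from h import *
for n in('side','top'): grab(n,n+'10')
a=cv2.imread('pics/side10.png')[110:310,230:430];b=cv2.imread('pics/top10.png')[100:300,170:370]
cv2.imwrite('pics/z10.png',cv2.resize(np.hstack([a,b]),None,fx=2,fy=2,interpolation=cv2.INTER_CUBIC))
E
```

```text
(no output)
```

View pics/z10.png

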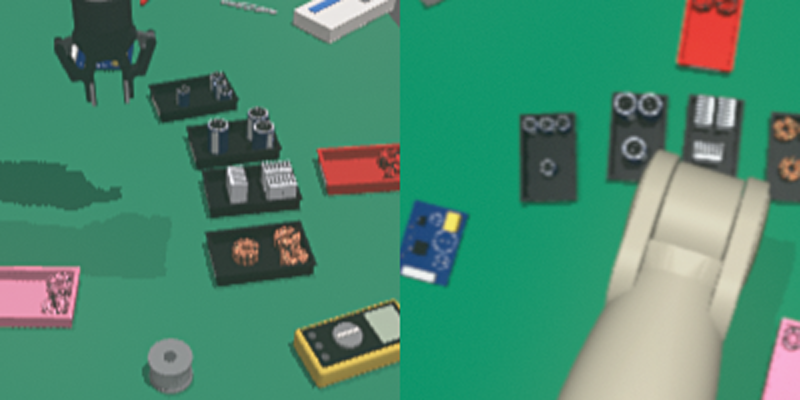

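```bash
python3 - <<'E'
from h import *
z=np.load('side10.npz');P=cloud('side',z['d'])
T=dict(large=(.651,.056,-2,.6242,.057,.053),small=(.615,.199,3,.5956,.1945,.033),choke=(.622,-.197,-4,.603,-.193,.021),heat=(.648,-.063,-5,.625,-.0605,.041))
for k,(tx,ty,a,x,y,h) in T.items():
    s=(np.hypot(P[...,0]-x,P[...,1]-y)<.022)&(P[...,2]>h-.008)
    q=P[s]; c=q.mean(0); a=np.radians(a); d=c[:2]-(tx,ty)
    print(k,s.sum(),'tray xy',round(d[0]*np.cos(a)+d[1]*np.sin(a),3),round(-d[0]*np.sin(a)+d[1]*np.cos(a),3),'top z',np.percentile(q[:,2],[50,95]).round(4),'expect',h)
for n in('top','side'):
  a=np.load(n+'0.npz');b=np.load(n+'10.npz')
  for bn,bx in dict(board=(.474,.378,.075),reel=(.459,-.366,.035)).items():
    r=[]
    for w in(a,b):
        P=cloud(n,w['d']);m=blobs(n,w['p']);s=(m>0)&(np.hypot(P[...,0]-bx[0],P[...,1]-bx[1])<bx[2])&(P[...,2]>.003)&(P[...,2]<.06);r.append(P[s].mean(0).round(4))
    print(n,bn,r)
s=env.get_state();print(s['clock'],abs(s['qvel']).max())
E
```

```text
large 76 tray xy -0.028 -0.002 top z [0.0547 0.0596] expect 0.053
small 34 tray xy -0.02 -0.005 top z [0.0345 0.0382] expect 0.033
choke 111 tray xy -0.02 0.003 top z [0.0218 0.0258] expect 0.021
heat 85 tray xy -0.023 -0.001 top z [0.0415 0.0446] expect 0.041
top board [array([0.4749, 0.3809, 0.0094]), array([0.475 , 0.3812, 0.0094])]
top reel [array([ 0.4594, -0.3645,  0.0341]), array([ 0.4589, -0.3648,  0.0346])]
side board [array([0.4723, 0.3746, 0.0124]), array([0.4665, 0.3671, 0.0116])]
side reel [array([ 0.4566, -0.3716,  0.0311]), array([ 0.4564, -0.3717,  0.0316])]
29.6 0.03168795633986416
```

```bash
python3 -c "
from workcell import env
print(env.hand_in())"
```

```text
the job is handed in; nothing more can be done
None
```

All four parts are back in the trays of their own kind, and I handed the job in at about 29.6 s of the 102 s allowed. I set the parts down one at a time with the fingers closed, in the order choke, small capacitor, large capacitor, heat sink, then backed the arm clear. No verdict came back.

The last pictures show every part standing or lying the right way up on empty floor, with no finger touching it. From the side camera:

| Part | x, y from tray centre (mm) | Top height measured (mm) | Top height expected (mm) |
|---|---|---|---|
| Large capacitor | -28, -2 | 54.7 | 53 |
| Small capacitor | -20, -5 | 34.5 | 33 |
| Choke | -20, +3 | 21.8 | 21 |
| Heat sink | -23, -1 | 41.5 | 41 |

The heights sit 0.5 to 1.7 mm high, within the calibration error of about 2 mm.

**Circuit board and solder reel:** in the top view both are within 1 mm of where they started. The side camera disagreed about the board, showing a shift of about 9 mm. The gripper partly hides the board in that last side picture, so I put that down to the hidden pixels and relied on the top view.

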